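Bar the card press and gauge its gap with a tapered blade

TASK

Get the little wooden card press ready and gauge its gap: lay the retaining bar across the two notched posts, down in both notches and about centred, and let go of it. Then draw the tapered steel blade out of its wooden stand, slide it point down between the two upright boards until the loose board is backed up against the bar and the blade drags snugly on both boards, without forcing it, and hold it there upright: finish with the blade still in the gripper. Leave the jar, the tape ring and the hole punch where they are.

Things in the scene. Friction and masses are not known exactly. Their poses are not given: they have to be found in the camera images.
- press: Wooden card press, fixed to the table. Base plate 120 (x) x 236 (y) x 15 mm; two upright plywood boards stand on it, each 14 mm thick (x), 150 mm wide (y), tops at z 90 mm, with the gap between them open above. Origin on the table under the gap: x across the gap, from the fixed board towards the loose board and the posts; y along the gap; z up. The blade may go in anywhere along the middle 110 mm of the gap.
- fixed_board: The board that does not move. Origin at table height, mid-thickness, mid-width, axes as the press. The face towards the gap is at its x +7 mm; its body runs from z 15 to 90 mm; the top edges are bevelled 3 mm wide over the top 6 mm (z 84 to 90) as a lead-in.
- loose_board: The opposite board, same shape (face towards the gap at its x -7 mm, back face at +7 mm). It slides away along press +x against only about 1 N of friction, up to 30 mm from shut (gap 6 mm); it starts with a gap of 6 to 7 mm. Nothing but the retaining bar stops it from being pushed away; backed against the bar in its notches the gap is 8 to 10.5 mm, different each time.
- bracket: Steel bracket with two notched posts, 22 mm thick (y), at y +95 and -95 mm, beside the ends of the loose board and reaching behind it. Origin on the table, axes as the press; it is set 0 to 2.5 mm farther along press +x than the press origin.
- seat (a point): Point between the two posts, at the middle of the notches (x, y) and at the height of their floors, 75 mm above the table. Notches run along y, are 33 mm wide in x, side walls 10 mm high and then flared outwards 4 mm over the next 6 mm. When the loose board is backed up, the bar lies against the far (+x) walls: 1.5 mm beyond the middle.
- bar_grip (a point): Centre of the grip block of the retaining bar. Aluminium bar, flat, 220 mm long (y) x 30 mm wide (x) x 14 mm thick; the grip block stands up in its middle: 16 (x) x 30 (y) x 44 mm tall. This point is 36 mm above the bar's underside, and 22 mm below the top of the block. Mass about 0.2 kg. Starts lying flat on the table, its y axis roughly along the world x axis. Either way round will do.
- bar_under (a point): Centre of the underside of the bar, same axes. Seated, this point lies at the seat point.
- bar: The whole retaining bar; origin at the centre of its underside.
- blade_grip (a point): Centre of the wooden handle of the tapered blade: handle 24 (x) x 36 (y) x 50 mm tall; this point is 95 mm above the blade's tip and 25 mm above the shoulder under the handle. Starts upright in the stand, the handle's shoulder resting on the stand's top, this point 103 mm above the table. Mass about 0.12 kg.
- blade_tip (a point): The tip of the blade, on its centre line. The steel blade is 24 mm wide (y) and 70 mm long; its thickness (x) grows evenly from 3 mm at the tip to 13 mm at the shoulder, so it is snug about 35 to 53 mm below the foot of the boards' bevels. z points up to the handle.
- blade: The whole blade with handle; origin at the tip. Snug on both boards it takes about 4 to 15 N to push it farther down, and their sideways pushes on it balance; a one-sided push means that it is off centre. It then stays wedged.
- stand: Wooden block 70 x 70 x 78 mm tall, fixed to the table, origin under its centre; an upright through slot 17 (x) x 29 (y) mm in the middle holds the blade.
- jar: Bystander: glass jar with cork, 64 mm across, 85 mm tall, on the table beyond the press; origin at its foot.
- tape: Bystander: white tape ring, 72 mm across, 18 mm tall, on the table beyond the press; origin at its underside.
- punch: Bystander: black hole punch, 50 x 75 x 34 mm tall, on the table between robot and press; origin at its underside.
Things that resemble listed ones, but are neither listed nor needed, are in the scene too. Of the things that look like the bar, the largest one is meant. There is more than one size of the blade; the job needs the smaller.

How it is judged:
On the way, in this order (a step that is already met when the one before it is completed fails the run):
1. the bar lies in both notches, let go (z of bar_under in the frame of seat between -0.004 and 0.003 m and x of bar_under in the frame of seat between -0.004 and 0.004 m and y of bar_under in the frame of seat between -0.018 and 0.018 m and angle between the y axis of bar_under and the y axis of seat, either way round below 0.06 rad and angle between bar_under's own z axis and vertical below 0.08 rad and contact force between the fingers and bar below 0.1 N and linear speed of bar below 0.02 m/s), for 0.2 s.
2. the blade, held by the gripper, is between the boards and drags on both, the loose board backed against the bar (y of blade_tip in the frame of press between -0.062 and 0.062 m and z of blade_tip in the frame of press between 0.017 and 0.065 m and angle between blade_tip's own z axis and vertical below 0.17 rad and contact force between blade and loose_board between 1 and 30 N and contact force between blade and fixed_board between 0.5 and 30 N and contact force between loose_board and bar above 0.5 N and contact force between the fingers and blade above 2 N and linear speed of blade below 0.01 m/s), for 0.2 s.
At the end, for the whole second after the job is handed in: Bar in both notches (4 mm across, 18 mm along), untouched. Gripped blade still, upright within 10 degrees, 25 mm or more into the gap and off the base, pressing 1-30 N on the loose board and 0.5-30 N on the fixed one; the loose board presses on the bar (all of step 2 and z of bar_under in the frame of seat between -0.004 and 0.003 m and x of bar_under in the frame of seat between -0.004 and 0.004 m and y of bar_under in the frame of seat between -0.018 and 0.018 m and angle between the y axis of bar_under and the y axis of seat, either way round below 0.06 rad and angle between bar_under's own z axis and vertical below 0.08 rad and contact force between the fingers and bar below 0.1 N); the arm keeps its last pose, push and grip.
It fails at once if the blade is forced between the boards (over 60 N) (contact force between blade and loose_board above 60 N or contact force between blade and fixed_board above 60 N).
It fails at once if a bystander is moved by more than 30 mm (distance of any of jar, tape, punch from where it was at the start of the episode above 0.03 m).
It also fails if it takes over 72 s, if anything falls off the work surface, if the arm or the gripper's body presses on something with over 40 N, if the wrist force passes 120 N, or if a joint passes its speed limit or range.

ROBOT

A 6-joint arm with a two-finger parallel gripper is mounted at the origin on the work surface. World frame = base frame: x ahead of the robot, y to its left, z up, the work surface at z = 0. Lengths are in m, angles in rad, forces in N, time in s.
With the tool pointing down it reaches from about 0.25 to 0.725 m from the base axis. Payload 4 kg.
Tool frame: the origin (TCP) lies on the centre line of the jaws, within the pads' length; the fingertips stand 22 mm ahead of it and the grasp point (between the pads) lies 3 mm ahead of it; z points along the fingers, y is the line along which they close (so a half turn about z gives the same grasp; the last joint's range is limited). The gripper opens to 85 mm and grips with 20 to 120 N. Pads are 22 mm wide; open, the fingers measure 114 mm over their backs; the gripper's body (76 mm by 85 mm) begins 54 mm behind the grasp point. The pads swing forward as they close: fully open they stand 13 mm farther back than shut.
Start: joints at [1.189, 0.241, 0.005, 1.335, 0, 1.571], TCP at [0.186, 0.464, 0.253] pointing down, gripper open.
Joint ranges: [-2.72, 2.72], [-1.05, 1.87], [-1.09, 1.28], [-1.99, 2.15], [-1.42, 1.44], [-3.14, 3.14]. Speed limits (rad/s): [2.79, 2.79, 3.14, 3.14, 3.14, 3.14].

INTERFACE

Orientations are given as a unit quaternion [x, y, z, w].
In Python, from workcell import bot gives the robot as it stands.
- The arm moves only by the shell command python3 -m inch 'ROWS'. ROWS is JSON, one flat list of numbers, 7 for each row, row after row: the shift along the world's x, y, z in mm, then the turn, a rotation vector about the world's x, y, z in rad, then the opening in per cent of the stroke, from 0 (shut) to 100 (fully open). A call has 1 to 8 rows; each row is the pose to reach, as a shift and turn from the pose commanded when the call began; what a row does not reach only later rows make up. A row lasts 1/12 s, in which the tool goes at most 41.7 mm and 7.16 degrees, less where a joint would pass 70% of its speed; a pose out of reach is approached as far as the arm can. A call with a gripper value outside its range is refused whole. The fingers move at their own pace and stop on an object; the grip force is fixed at half the most. Time passes only in rows, so rows that repeat a pose let the fingers close. It gives the time, the measured TCP pose, the force, the opening and the grip force at its end, in the units of the state.
- bot.get_obs(): the state, without advancing time (a new reading comes with each control period).
- bot.camera(name): name is "scene" or "top" or "wrist"; returns the picture (420x560x3 uint8, blue, green, red); there is no depth.
- bot.camera_info(name): a dict with "intrinsics" (3x3 intrinsics, pixels), "camera_from_world" (4x4, takes a point from world to camera coordinates); the wrist camera has in their place "hand_eye" (4x4, takes a point from camera to tool coordinates, whose origin is the TCP and whose axes are the flange's). Camera axes: x right, y down, z forward; pixel columns grow to the right and rows downward; lengths in m; the calibration is good to about 2 mm. A picture is of the moment at which its call begins: read the wrist's pose just before it. camera_info takes no time and is no camera call.
- bot.job_done(): hands the job in; it is judged then, once.
Trained networks look in the newest picture that a camera, given by its name, has taken for a name from the list of things; names that differ only in an ending like _2 or _b are one class to them, and where a whole thing is asked for, a point or a joint stands for the part that bears it (a point fixed in the world has none). Each returns a list of dicts, best first, with "confidence" (0 to 1); they miss things now and then, are a little off and sometimes report something else, mostly with a low value. They report only what shows in the picture. A call takes as long as a camera call. They do not tell look-alikes from the thing itself.
- bot.silhouettes(camera, target): "mask" (420x560 bool, what is visible of it) and "uv" ([column, row] in pixels, amid what is visible of it).
- bot.spot_point(camera, target): "uv" ([column, row] in pixels: a listed point, or the origin of a listed thing).
The state is a dict: "clock": time; "joint_pos": joint angles; "joint_vel": joint speeds; "tau": joint torques, N m; "eef_pos": TCP position; "tool_rot": TCP orientation; "ft_force": force on the tool from outside, world axes, zero at the start; "ft_torque": the same for the moment, N m; "grip_width": finger opening in m; "grasp_force": force on a finger pad.
Only numpy, scipy, OpenCV 4.12 (cv2) and the standard library are available. Lean on these libraries where they do the work, as an engineer would, in place of code of your own. Each camera call takes 0.05 s, during which the arm holds its last target. There are 200 camera calls.

## Working session

There is one attempt and no reset: what is moved stays moved. The work goes in short steps, Python scripts to look and compute and a shell command to move; the robot and the scene stay as the last step left them, time stands still between calls to the robot, and variables do not carry over. Pictures are saved under pics/ and viewed, at most 10 in all, crops included, and the job is handed in when it is done.

```bash
mkdir -p pics; ls; python3 - <<'E'
from workcell import bot
import cv2,numpy as np
np.set_printoptions(precision=3,suppress=True)
ims=[]
for c in ("scene","top"):
    im=bot.camera(c); ims.append(im)
    i=bot.camera_info(c); print(c,np.array(i["intrinsics"]).tolist()); print(np.array(i["camera_from_world"]))
    for t in ("bar_grip","blade_grip","blade_tip","press","seat","stand","jar","tape","punch","loose_board","fixed_board","bar_under"):
        print(t,[(np.round(d["uv"],1).tolist(),round(d["confidence"],2)) for d in bot.spot_point(c,t)][:4])
    cv2.imwrite(f"pics/{c}0.png",im)
print(bot.camera_info("wrist")); print(bot.get_obs())
E
```

```text
pics
scene [[512.7539181941836, 0.0, 270.077542342981], [0.0, 512.7539181941836, 207.23451114620485], [0.0, 0.0, 1.0]]
[[-0.531  0.847 -0.005  0.324]
 [ 0.667  0.415 -0.619 -0.28 ]
 [-0.523 -0.333 -0.785  1.582]
 [ 0.     0.     0.     1.   ]]
bar_grip [([430.8, 208.6], 0.68), ([373.9, 297.8], 0.62), ([404.9, 250.1], 0.56)]
blade_grip [([153.3, 150.1], 0.93), ([190.3, 166.9], 0.77)]
blade_tip [([162.4, 181.6], 0.56)]
press [([290.3, 245.6], 0.76)]
seat []
stand [([196.0, 192.2], 0.86), ([287.1, 248.9], 0.43)]
jar [([205.0, 292.3], 0.77)]
tape [([293.3, 329.8], 0.69)]
punch [([321.5, 193.9], 0.89)]
loose_board [([289.7, 245.5], 0.71)]
fixed_board [([296.5, 239.6], 0.77)]
bar_under [([401.1, 256.7], 0.93), ([427.0, 216.5], 0.78), ([368.8, 302.5], 0.72)]
top [[461.8298984180641, 0.0, 280.46379610901], [0.0, 461.8298984180641, 209.85025496856417], [0.0, 0.0, 1.0]]
[[-0.    -1.    -0.009 -0.037]
 [-0.984  0.002 -0.176  0.543]
 [ 0.176  0.009 -0.984  1.299]
 [ 0.     0.     0.     1.   ]]
bar_grip [([173.9, 248.1], 0.93), ([169.0, 300.1], 0.83), ([181.1, 195.1], 0.63)]
blade_grip [([374.0,
[... 529 characters left out ...]
 293.717, 202.365],
       [  0.   ,   0.   ,   1.   ]]), 'hand_eye': array([[-0.   , -0.953, -0.303,  0.077],
       [ 1.   ,  0.   , -0.   ,  0.   ],
       [ 0.   , -0.303,  0.953, -0.121],
       [ 0.   ,  0.   ,  0.   ,  1.   ]])}
{'clock': 1.3, 'joint_pos': array([ 1.189,  0.241,  0.005,  1.335, -0.   ,  1.571]), 'joint_vel': array([ 0.   ,  0.   ,  0.   , -0.001, -0.001,  0.   ]), 'tau': array([  0.001, -37.221,  25.269,   0.001,   0.   ,   0.   ]), 'eef_pos': array([0.186, 0.464, 0.253]), 'tool_rot': array([ 0.19 ,  0.982, -0.   , -0.   ]), 'ft_force': array([-0.021,  0.14 ,  0.348]), 'ft_torque': array([-0.034,  0.058,  0.027]), 'grasp_force': 0.0, 'grip_width': 0.08578076567211698}
```

View pictures.

View pics/scene0.png

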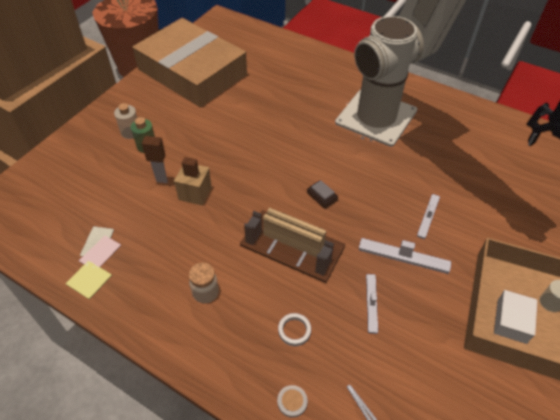

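View pics/top0.png

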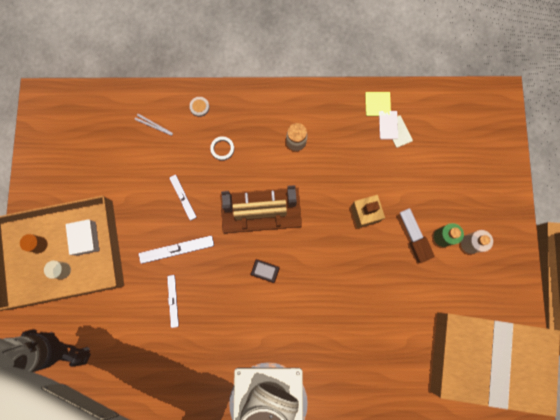

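The largest bar (scene 405,250; top 176,248) is the one meant. The two shorter ones are at scene 430,212 and 373,300. The smaller blade stands in the stand (scene 190,167; top 373,207), and the bigger one lies at top 415,236. I'll triangulate these and check them in one enlarged crop.

```bash
cat > h.py <<'E'
from workcell import bot
import cv2,numpy as np
from scipy.spatial.transform import Rotation as R
np.set_printoptions(precision=4,suppress=True)
def cam(c,pose=None):
    i=bot.camera_info(c);K=np.array(i["intrinsics"])
    if c!="wrist": return K,np.array(i["camera_from_world"])
    o=pose or bot.get_obs();T=np.eye(4);T[:3,:3]=R.from_quat(o["tool_rot"]).as_matrix();T[:3,3]=o["eef_pos"]
    return K,np.linalg.inv(T@np.array(i["hand_eye"]))
def tri(cams,uvs):
    X=cv2.triangulatePoints(*[K@T[:3] for K,T in cams],*[np.array(u,float).reshape(2,1) for u in uvs])
    return (X[:3]/X[3]).ravel()
def plane(c,uv,z):
    K,T=c;uv=np.atleast_2d(np.array(uv,float));W=np.linalg.inv(T)
    d=(W[:3,:3]@np.linalg.inv(K)@np.c_[uv,np.ones(len(uv))].T).T;o=W[:3,3]
    return o+d*((z-o[2])/d[:,2])[:,None]
def proj(c,X):
    K,T=c;p=K@(T[:3,:3]@np.atleast_2d(X).T+T[:3,3:]);return (p[:2]/p[2]).T
def rect(c,mask,z):
    P=plane(c,np.argwhere(mask)[:,::-1],z)[:,:2].astype(np.float32)*1000
    b=cv2.minAreaRect(P);q=cv2.boxPoints(b);e=q[1]-q[0] if np.linalg.norm(q[1]-q[0])>np.linalg.norm(q[2]-q[1]) else q[2]-q[1]
    return np.array(b[0]),sorted(b[1]),np.arctan2(e[1],e[0])%np.pi
def spots(c,t): return [(np.round(d["uv"],1).tolist(),round(d["confidence"],2)) for d in bot.spot_point(c,t)]
E
python3 - <<'E'
from h import *
S,T=cam("scene"),cam("top")
for n,a,b in [("bar_grip",(404.9,250.1),(173.9,248.1)),("bar_under",(401.1,256.7),(172.4,252.2)),("bladegrip",(190.3,166.9),(374,205.2)),("stand",(196,192.2),(366,212)),("press",(290.3,245.6),(261.3,212.3)),("punch",(321.5,193.9),(263.7,270.8)),("jar",(205,292.3),(294.4,140.8)),("tape",(293.3,329.8),(223.9,149.9))]:
    print(n,tri((S,T),(a,b)))
im=bot.camera("top"); im2=bot.camera("scene")
for t,z in (("bar",.014),("fixed_board",.09),("loose_board",.09),("stand",.078),("press",.015),("bracket",.09)):
    for d in bot.silhouettes("top",t): print(t,round(d["confidence"],2),np.round(d["uv"]),*rect(T,d["mask"],z))
a=cv2.resize(im[170:340,120:420],None,fx=2.6,fy=2.6,interpolation=3);b=cv2.resize(im2[130:220,130:230],(280,252),interpolation=3)
o=np.zeros((600,780,3),np.uint8);o[:442]=a[:,:780];
cv2.imwrite("pics/crop1.png",a[:,:780])
E
```

```text
bar_grip [0.4332 0.2739 0.0307]
bar_under [ 0.4277  0.2772 -0.0034]
bladegrip [ 0.5413 -0.2918  0.1048]
stand [ 0.5402 -0.2879  0.0048]
press [ 0.5458  0.0205 -0.0069]
punch [0.3685 0.0117 0.0108]
jar [ 0.7696 -0.0806 -0.0005]
tape [ 0.7407  0.1409 -0.0039]
bar 0.9 [175. 247.] [432.1249 271.026 ] [34.07846450805664, 222.0029754638672] 1.8114233
bar 0.72 [185. 197.] [590.9852 258.3093] [22.79871940612793, 146.25057983398438] 0.4839002
bar 0.63 [172. 302.] [283.7673 275.2268] [21.573644638061523, 146.33709716796875] 0.115563415
fixed_board 0.65 [261. 213.] [527.2416  19.8001] [24.985023498535156, 146.74896240234375] 1.6534196
loose_board 0.83 [258. 203.] [550.2495  22.7424] [20.728384017944336, 148.0847930908203] 1.6572987
stand 0.74 [232. 200.] [572.0969  25.109 ] [63.19791793823242, 213.48435974121094] 1.6449369
stand 0.73 [367. 212.] [ 534.7731 -284.9896] [81.59485626220703, 86.10477447509766] 1.8626503
press 0.91 [261. 214.] [549.8018  21.8197] [121.00135803222656, 234.07931518554688] 1.6472505
bracket 0.84 [232. 200.] [566.9478  22.9281] [67.1147232055664, 213.4708251953125] 1.6510706
```

View pics/crop1.png

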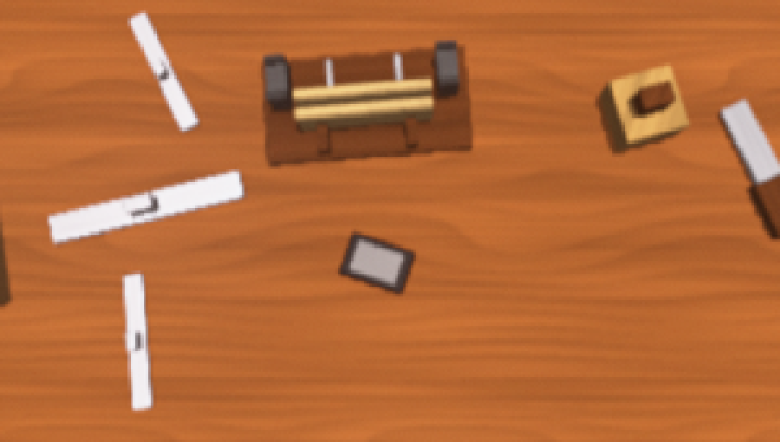

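The 222 mm bar is confirmed at about (432, 271) mm with its axis at 1.811 rad. The press axis is at 1.649 rad, and the blade is the one in the stand. Next I'll move above the bar.

```bash
python3 -m inch '[246,-192,-60,0,0,0.62,100, 246,-192,-60,0,0,0.62,100, 246,-192,-60,0,0,0.62,100, 246,-192,-60,0,0,0.62,100, 246,-192,-60,0,0,0.62,100, 246,-192,-60,0,0,0.62,100, 246,-192,-60,0,0,0.62,100, 246,-192,-60,0,0,0.62,100]'
python3 -m inch '[0,0,0,0,0,0,100, 0,0,0,0,0,0,100, 0,0,0,0,0,0,100]'
python3 - <<'E'
from h import *
o=bot.get_obs();im=bot.camera("wrist");cv2.imwrite("pics/w1.png",im);W=cam("wrist",o)
r=R.from_quat(o["tool_rot"]).as_matrix();print(o["eef_pos"],r[:,2],np.arctan2(r[1,1],r[0,1]))
for t in ("bar_grip","bar_under"): print(t,spots("wrist",t))
for d in bot.silhouettes("wrist","bar"): print(round(d["confidence"],2),np.round(d["uv"]),*rect(W,d["mask"],.014))
s=spots("wrist","bar_grip")[0][0]
print(tri((W,cam("top")),(s,(173.9,248.1))),tri((W,cam("scene")),(s,(404.9,250.1))),plane(W,s,.036))
E
```

```text
clock: 2.37
eef_pos: [0.4263, 0.2764, 0.195]
tool_rot: [-0.119, 0.993, 0.0, 0.0]
ft_force: [0.5, 0.7, -0.5]
grip_width: 0.0852
grasp_force: 0.0
clock: 2.62
eef_pos: [0.4248, 0.2777, 0.195]
tool_rot: [-0.118, 0.993, 0.0, -0.0]
ft_force: [-0.2, 0.1, 0.2]
grip_width: 0.0854
grasp_force: 0.0
[0.4248 0.2777 0.195 ] [-0.0008  0.0001 -1.    ] 1.8081031150475417
bar_grip [([325.8, 33.2], 0.97), ([278.9, 200.1], 0.78), ([241.4, 316.1], 0.56)]
bar_under [([277.8, 188.5], 0.67), ([242.3, 303.9], 0.6), ([322.2, 45.3], 0.58)]
0.74 [ 48. 279.] [594.9461  42.7553] [46.51268768310547, 141.41795349121094] 2.0284443
0.73 [278. 193.] [435.8967 274.7386] [39.9931526184082, 219.3591766357422] 1.808026
0.65 [321.  54.] [303.7689 281.4461] [22.159923553466797, 106.80387878417969] 0.12674528
0.58 [238. 302.] [582.4659 257.5219] [29.333967208862305, 140.79180908203125] 0.4566883
[0.3903 0.2035 0.4051] [ 0.2234  0.2604 -0.2522] [[0.2826 0.2791 0.036 ]]
```

View pics/w1.png

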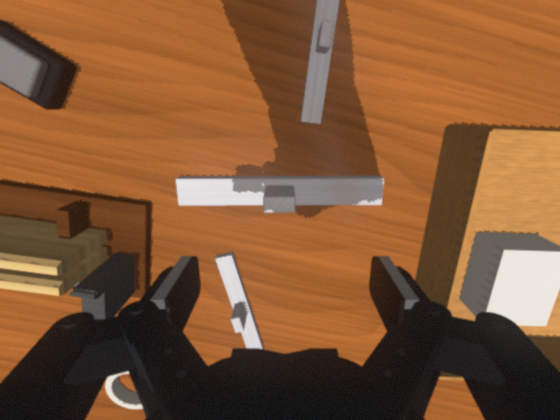

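The wrist view shows the large bar from (177,191) to (383,191), with its grip block at (279,200). The other two bars are the short ones. I'll recompute with that point.

```bash
python3 - <<'E'
from h import *
W=cam("wrist");s=(278.9,200.1)
print(tri((W,cam("top")),(s,(173.9,248.1))),tri((W,cam("scene")),(s,(404.9,250.1))),plane(W,s,.036),plane(W,(277.8,188.5),0))
print(plane(W,[(177,178),(177,207),(383,177),(383,206)],.014))
print(plane(W,[(264,185),(294,185)],.058))
E
```

```text
[0.4338 0.2737 0.034 ] [0.4359 0.2748 0.0346] [[0.4353 0.2758 0.036 ]] [[0.4334 0.2734 0.    ]]
[[0.4439 0.1672 0.014 ]
 [0.476  0.1714 0.014 ]
 [0.3912 0.3773 0.014 ]
 [0.4216 0.3881 0.014 ]]
[[0.4179 0.2582 0.058 ]
 [0.4114 0.2845 0.058 ]]
```

```bash
python3 -m inch '[10,-3,-40,0,0,0,100, 10,-3,-80,0,0,0,100, 10,-3,-115,0,0,0,100, 10,-3,-140,0,0,0,100, 10,-3,-150,0,0,0,100, 10,-3,-150,0,0,0,0, 10,-3,-150,0,0,0,0, 10,-3,-150,0,0,0,0]'
python3 -m inch '[0,0,0,0,0,0,0, 0,0,0,0,0,0,0, 0,0,0,0,0,0,0, 0,0,0,0,0,0,0]'
```

```text
clock: 3.53
eef_pos: [0.4363, 0.276, 0.0471]
tool_rot: [-0.119, 0.993, 0.001, 0.002]
ft_force: [0.5, 1.0, -0.1]
grip_width: 0.0514
grasp_force: 0.0
clock: 3.87
eef_pos: [0.4366, 0.2757, 0.0473]
tool_rot: [-0.119, 0.993, 0.001, 0.002]
ft_force: [0.8, 0.2, 5.5]
grip_width: 0.0291
grasp_force: 60.3
```

```bash
python3 -m inch '[0,0,40,0,0,0,0, -5,-20,80,0,0,-0.05,0, -15,-55,115,0,0,-0.16,0, -15,-85,150,0,0,-0.16,0, -15,-110,180,0,0,-0.16,0, -15,-115,205,0,0,-0.16,0, -15,-115,205,0,0,-0.16,0, -15,-115,205,0,0,-0.16,0]'
python3 -m inch '[0,0,0,0,0,0,0, 0,0,0,0,0,0,0, 0,0,0,0,0,0,0]'
python3 - <<'E'
from h import *
o=bot.get_obs();im=bot.camera("wrist");cv2.imwrite("pics/w2.png",im);W=cam("wrist",o);T=cam("top");S=cam("scene")
r=R.from_quat(o["tool_rot"]).as_matrix();print(o["eef_pos"],r[:,2],np.arctan2(r[1,1],r[0,1]),o["grip_width"])
pts={}
bot.camera("top");bot.camera("scene")
for c in ("wrist","top","scene"):
  for t in ("press","seat","fixed_board","loose_board","bracket","bar_under","bar_grip"):
    s=spots(c,t)
    if s: pts[c,t]=s[0][0]
    print(c,t,s[:2])
for t in ("press","fixed_board","loose_board","bracket","seat"):
  for a,b in (("wrist","top"),("wrist","scene"),("top","scene")):
    if (a,t) in pts and (b,t) in pts: print(t,a,b,tri((cam(a,o),cam(b)),(pts[a,t],pts[b,t])))
for c,C in (("wrist",W),("top",T)):
  for t,z in (("fixed_board",.09),("loose_board",.09),("press",.015),("bracket",.09)):
    for d in bot.silhouettes(c,t)[:1]: print(c,t,round(d["confidence"],2),np.round(d["uv"]),*rect(C,d["mask"],z))
E
```

```text
clock: 4.53
eef_pos: [0.4213, 0.1594, 0.2529]
tool_rot: [-0.038, 0.999, 0.001, 0.003]
ft_force: [-0.8, -0.7, -3.1]
grip_width: 0.0291
grasp_force: 60.6
clock: 4.78
eef_pos: [0.4189, 0.1599, 0.2484]
tool_rot: [-0.04, 0.999, -0.001, -0.002]
ft_force: [-0.2, 0.5, -3.1]
grip_width: 0.0294
grasp_force: 60.5
[0.4189 0.1599 0.2484] [-0.0034 -0.0012 -1.    ] 1.6499419767257553 0.029393257057080752
wrist press []
wrist seat [([286.1, 265.3], 0.46)]
wrist fixed_board []
wrist loose_board []
wrist bracket []
wrist bar_under [([399.0, 67.7], 0.87), ([282.6, 229.7], 0.59)]
wrist bar_grip [([406.0, 61.1], 0.87), ([284.9, 263.9], 0.6)]
top press [([262.2, 212.0], 0.8)]
top seat [([295.3, 137.8], 0.34)]
top fixed_board [([263.3, 213.3], 0.74)]
top loose_board []
top bracket [([256.9, 207.5], 0.21)]
top bar_under [([200.3, 248.4], 0.92), ([179.5, 197.8], 0.55)]
top bar_grip [([199.7, 248.5], 0.72), ([179.7, 194.7], 0.58)]
scene press [([291.4, 243.5], 0.76)]
scene seat []
scene fixed_board [([293.4, 237.7], 0.64)]
scene loose_board [([288.5, 245.7], 0.58)]
scene bracket []
scene bar_under [([428.0, 2
[... 335 characters left out ...]
st loose_board 0.62 [129. 291.] [548.4824  18.6222] [20.234943389892578, 138.5720977783203] 1.6686778
wrist press 0.98 [140. 280.] [582.5759 -20.3193] [122.77165222167969, 189.94810485839844] 1.2816731
wrist bracket 0.85 [ 84. 311.] [564.293   29.2918] [70.21819305419922, 217.1759490966797] 1.6585146
top fixed_board 0.87 [264. 211.] [527.1251  19.733 ] [25.225116729736328, 147.60850524902344] 1.6535326
top loose_board 0.6 [256. 203.] [549.2095  22.7419] [26.041234970092773, 147.71478271484375] 1.6173606
top press 0.6 [263. 211.] [549.7098  22.694 ] [121.55757141113281, 235.95999145507812] 1.6499163
top bracket 0.74 [233. 201.] [569.7344  22.8018] [61.39046859741211, 213.2412109375] 1.6521508
```

View pics/w2.png

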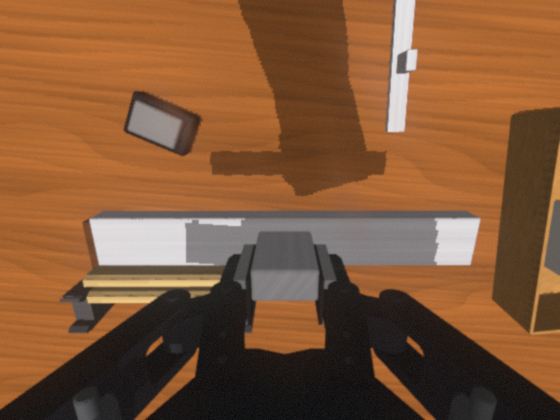

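The wrist view shows the gripped bar at (92–478, 240), level and straight. The board tops are at rows 283 and 296 on the left, partly hidden. I'll rectify the press at board-top height to read off the seat.

```bash
cat > rectify.py <<'E'
from h import *
# rectified view: rows = press x (0.5 mm/px) , cols = press y, about guess origin
O=np.array([.5375,.0215]);yaw=.0785
ax=np.array([np.cos(yaw),np.sin(yaw)]);ay=np.array([-np.sin(yaw),np.cos(yaw)])
def rv(C,im,z,x0=-30,x1=70,y0=-115,y1=115,s=2.):
    xs=np.arange(x0,x1,1/s);ys=np.arange(y0,y1,1/s)
    X,Y=np.meshgrid(xs,ys,indexing="ij");P=O+(X[...,None]*ax+Y[...,None]*ay)/1000
    uv=proj(C,np.c_[P.reshape(-1,2),np.full(X.size,z)]).reshape(*X.shape,2).astype(np.float32)
    return cv2.remap(im,uv[...,0].copy(),uv[...,1].copy(),cv2.INTER_CUBIC),xs
E
python3 - <<'E'
from rectify import *
t,xs=rv(cam("top"),cv2.imread("pics/top0.png"),.09);w,_=rv(cam("wrist"),cv2.imread("pics/w2.png"),.09);s,_=rv(cam("scene"),cv2.imread("pics/scene0.png"),.09)
o=np.vstack([t,w,s])
for k in range(3):
  for x in range(-30,70,10): cv2.line(o,(0,k*200+2*(x+30)),(8,k*200+2*(x+30)),(0,255,0),1)
cv2.imwrite("pics/r1.png",o)
for n,im,a,b in (("top",t,100,360),("wr",w,320,430),("sc",s,100,360)): print(n,[(x,int(v)) for x,v in zip(xs[24:120:2],im[24:120:2,a:b].mean((1,2)))])
E
```

```text
top [(np.float64(-18.0), 66), (np.float64(-17.0), 66), (np.float64(-16.0), 69), (np.float64(-15.0), 75), (np.float64(-14.0), 83), (np.float64(-13.0), 94), (np.float64(-12.0), 108), (np.float64(-11.0), 124), (np.float64(-10.0), 140), (np.float64(-9.0), 155), (np.float64(-8.0), 169), (np.float64(-7.0), 181), (np.float64(-6.0), 189), (np.float64(-5.0), 194), (np.float64(-4.0), 195), (np.float64(-3.0), 192), (np.float64(-2.0), 185), (np.float64(-1.0), 171), (np.float64(0.0), 152), (np.float64(1.0), 130), (np.float64(2.0), 108), (np.float64(3.0), 89), (np.float64(4.0), 76), (np.float64(5.0), 72), (np.float64(6.0), 74), (np.float64(7.0), 83), (np.float64(8.0), 95), (np.float64(9.0), 110), (np.float64(10.0), 126), (np.float64(11.0), 142), (np.float64(12.0), 157), (np.float64(13.0), 170), (np.float64(14.0), 181), (np.float64(15.0), 189), (np.float64(16.0), 194), (np.float64(17.0), 195), (np.float64(18.0), 192), (np.float64(19.0), 185), (np.float64(20.0), 172), (np.float64(21.0), 155), (np.float64(22.0), 136), (np.float64(23.0), 117), (np.float64(24.0), 102), (np.float64(25.0), 92), (np.float
[... 1741 characters left out ...]
t64(1.0), 133), (np.float64(2.0), 126), (np.float64(3.0), 119), (np.float64(4.0), 113), (np.float64(5.0), 107), (np.float64(6.0), 101), (np.float64(7.0), 96), (np.float64(8.0), 93), (np.float64(9.0), 94), (np.float64(10.0), 99), (np.float64(11.0), 108), (np.float64(12.0), 119), (np.float64(13.0), 130), (np.float64(14.0), 140), (np.float64(15.0), 149), (np.float64(16.0), 154), (np.float64(17.0), 156), (np.float64(18.0), 155), (np.float64(19.0), 152), (np.float64(20.0), 146), (np.float64(21.0), 139), (np.float64(22.0), 132), (np.float64(23.0), 125), (np.float64(24.0), 119), (np.float64(25.0), 112), (np.float64(26.0), 105), (np.float64(27.0), 98), (np.float64(28.0), 91), (np.float64(29.0), 83)]
```

View pics/r1.png

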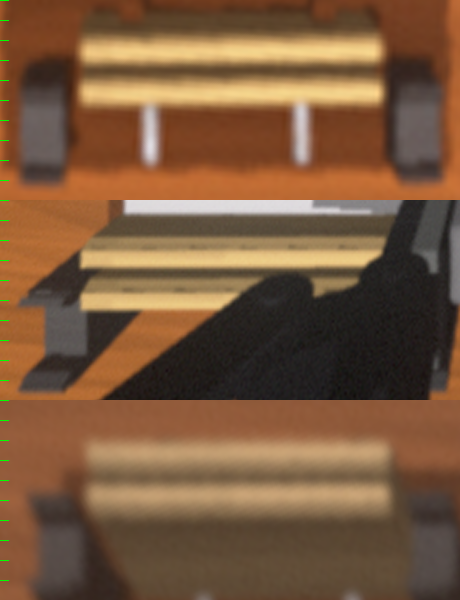

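The rectified views show the fixed board's top in the wrist view (middle strip) at x −5.5 to 2.5, so its centre is at −1.5. The near notch edge of the −y post is at about 22.5. That puts the seat at about x 42 in this frame. Now I'll find the held bar's position with the same camera.

```bash
python3 - <<'E'
from rectify import *
W=cam("wrist");o=bot.get_obs();print(o["eef_pos"])
im=cv2.imread("pics/w2.png").astype(int).mean(2)
for c in (130,160,400,440): print(c,[(r,int(im[r,c])) for r in range(206,274,2)])
P=plane(W,[(93,218),(97,265),(473,265),(478,218)],o["eef_pos"][2]-.0473+.014);print(P,P.mean(0))
d=P[3]+P[2]-P[0]-P[1];print(np.arctan2(d[1],d[0]))
seat=O+.0423*ax+.001*ay;print(seat,(seat-P.mean(0)[:2])*1000)
# post edges in wrist at z .091, and far wall
g,xs=rv(W,cv2.imread("pics/w2.png"),.091);print([(x,int(v)) for x,v in zip(xs[80:200:2],g[80:200:2,48:70].mean((1,2)))])
E
```

```text
[0.42   0.1598 0.2501]
130 [(206, 115), (208, 111), (210, 110), (212, 95), (214, 95), (216, 95), (218, 141), (220, 212), (222, 216), (224, 220), (226, 223), (228, 220), (230, 220), (232, 221), (234, 219), (236, 218), (238, 218), (240, 218), (242, 219), (244, 220), (246, 220), (248, 219), (250, 220), (252, 220), (254, 220), (256, 218), (258, 221), (260, 220), (262, 220), (264, 198), (266, 94), (268, 78), (270, 75), (272, 76)]
160 [(206, 106), (208, 119), (210, 117), (212, 93), (214, 95), (216, 96), (218, 151), (220, 211), (222, 217), (224, 219), (226, 222), (228, 220), (230, 220), (232, 221), (234, 219), (236, 219), (238, 218), (240, 219), (242, 222), (244, 221), (246, 218), (248, 218), (250, 220), (252, 221), (254, 220), (256, 219), (258, 221), (260, 222), (262, 220), (264, 200), (266, 92), (268, 78), (270, 73), (272, 73)]
400 [(206, 109), (208, 108), (210, 100), (212, 89), (214, 92), (216, 90), (218, 112), (220, 126), (222, 133), (224, 133), (226, 135), (228, 132), (230, 130), (232, 127), (234, 130), (236, 129), (238, 127), (240, 127), (242, 131), (244, 131), (246, 128), (248, 131),
[... 1475 characters left out ...]
 (np.float64(41.0), 89), (np.float64(42.0), 89), (np.float64(43.0), 88), (np.float64(44.0), 86), (np.float64(45.0), 79), (np.float64(46.0), 68), (np.float64(47.0), 55), (np.float64(48.0), 46), (np.float64(49.0), 43), (np.float64(50.0), 42), (np.float64(51.0), 42), (np.float64(52.0), 42), (np.float64(53.0), 43), (np.float64(54.0), 48), (np.float64(55.0), 57), (np.float64(56.0), 63), (np.float64(57.0), 65), (np.float64(58.0), 66), (np.float64(59.0), 64), (np.float64(60.0), 63), (np.float64(61.0), 61), (np.float64(62.0), 62), (np.float64(63.0), 69), (np.float64(64.0), 80), (np.float64(65.0), 93), (np.float64(66.0), 105), (np.float64(67.0), 110), (np.float64(68.0), 110), (np.float64(69.0), 109)]
```

```bash
python3 -m inch '[30,-25,0,0,0,0,0, 62,-50,0,0,0,0,0, 94,-75,0,0,0,0,0, 125,-100,-20,0,0,0,0, 150,-124,-50,0,0,0,0, 163,-134,-80,0,0,0,0, 163,-134,-98,0,0,0,0, 163,-134,-98,0,0,0,0]'
python3 -m inch '[0,0,0,0,0,0,0, 0,0,0,0,0,0,0, 0,0,0,0,0,0,0, 0,0,0,0,0,0,0]'
python3 - <<'E'
from h import *
o=bot.get_obs();im=bot.camera("wrist");cv2.imwrite("pics/w3.png",im)
r=R.from_quat(o["tool_rot"]).as_matrix();print(o["eef_pos"],r[:,2],np.arctan2(r[1,1],r[0,1]),o["ft_force"])
E
```

```text
clock: 7.05
eef_pos: [0.5801, 0.0243, 0.146]
tool_rot: [-0.038, 0.999, 0.0, -0.006]
ft_force: [-0.6, 1.6, -3.2]
grip_width: 0.0291
grasp_force: 60.5
clock: 7.38
eef_pos: [0.584, 0.0265, 0.1546]
tool_rot: [-0.04, 0.999, 0.0, 0.002]
ft_force: [0.0, 0.6, -1.4]
grip_width: 0.0291
grasp_force: 60.5
[0.584  0.0265 0.1546] [ 0.0042  0.0002 -1.    ] 1.650180755361264 [ 0.0469  0.6052 -1.3595]
```

View pics/w3.png

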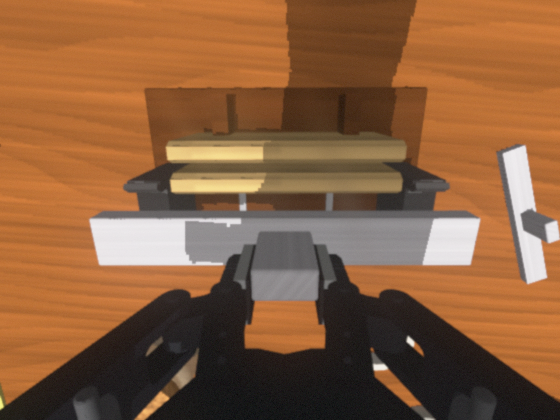

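```bash
python3 - <<'E'
from rectify import *
o=bot.get_obs();print(o["eef_pos"])
o["eef_pos"]=np.array([.584,.0265,.1546]);W=cam("wrist",o)
im=cv2.imread("pics/w3.png").astype(int).mean(2)
for c in (200,370): print(c,[(r,int(im[r,c])) for r in range(130,222,2)])
for c in (140,150,430,440): print(c,[(r,int(im[r,c])) for r in range(160,222,2)])
def loc(p): q=p[:,:2]-O;return np.c_[q@ax,q@ay]*1000
B=plane(W,[(93,218),(97,265),(473,265),(478,218)],.1546-.0473+.014);print("bar",loc(B),loc(B).mean(0))
print("fixed top",loc(plane(W,[(168,141),(168,161),(404,141),(406,161)],.09)))
print("loose top",loc(plane(W,[(172,173),(172,192),(401,173),(401,192)],.09)))
print("post near",loc(plane(W,[(127,181),(127,190),(446,181),(447,190)],.091)))
print("base far/near edge",loc(plane(W,[(146,88),(425,88)],.015)))
E
```

```text
[0.5838 0.0264 0.1543]
200 [(130, 80), (132, 83), (134, 84), (136, 85), (138, 82), (140, 99), (142, 135), (144, 128), (146, 146), (148, 180), (150, 184), (152, 189), (154, 195), (156, 200), (158, 191), (160, 142), (162, 116), (164, 88), (166, 86), (168, 82), (170, 79), (172, 96), (174, 139), (176, 135), (178, 129), (180, 181), (182, 190), (184, 193), (186, 201), (188, 205), (190, 200), (192, 140), (194, 75), (196, 63), (198, 59), (200, 59), (202, 62), (204, 63), (206, 62), (208, 66), (210, 80), (212, 101), (214, 102), (216, 102), (218, 172), (220, 222)]
370 [(130, 47), (132, 74), (134, 81), (136, 75), (138, 73), (140, 87), (142, 102), (144, 100), (146, 106), (148, 116), (150, 122), (152, 123), (154, 125), (156, 126), (158, 118), (160, 94), (162, 87), (164, 78), (166, 74), (168, 73), (170, 72), (172, 85), (174, 105), (176, 100), (178, 100), (180, 113), (182, 119), (184, 124), (186, 125), (188, 128), (190, 120), (192, 85), (194, 57), (196, 53), (198, 56), (200, 54), (202, 57), (204, 57), (206, 58), (208, 60), (210, 74), (212, 96), (214, 101), (216, 98), (218, 119), (220, 134)]
140 [(16
[... 1205 characters left out ...]
), (184, 92), (186, 91), (188, 84), (190, 77), (192, 109), (194, 117), (196, 119), (198, 120), (200, 122), (202, 123), (204, 119), (206, 121), (208, 124), (210, 115), (212, 100), (214, 102), (216, 104), (218, 183), (220, 227)]
bar [[  28.4224 -105.8311]
 [  58.0947 -109.3778]
 [  57.8824  112.5836]
 [  28.2413  109.528 ]] [43.1602  1.7257]
fixed top [[-10.7003 -70.9524]
 [  1.7661 -72.4592]
 [-10.7992  75.3738]
 [  1.6582  78.2016]]
loose top [[  9.4984 -70.8283]
 [ 22.1556 -72.3053]
 [  9.3896  75.9831]
 [ 22.0384  77.5298]]
post near [[  14.543  -100.0055]
 [  20.545  -100.9878]
 [  14.3875  105.1425]
 [  20.3834  106.8061]]
base far/near edge [[ -45.85   -113.2317]
 [ -45.983   117.3303]]
```

The bar is hovering at local x 43.2. The seat works out at about 41.0 (near notch edge 20.4, board faces consistent), so I'll shift 2 mm back and lower.

```bash
python3 -m inch '[-2,1,-5,0,0,0,0, -2,1,-10,0,0,0,0, -2,1,-15,0,0,0,0, -2,1,-20,0,0,0,0, -2,1,-24,0,0,0,0, -2,1,-27,0,0,0,0, -2,1,-27,0,0,0,0, -2,1,-27,0,0,0,0]'
python3 -m inch '[0,0,-2,0,0,0,0, 0,0,-3,0,0,0,0, 0,0,-3,0,0,0,0, 0,0,-3,0,0,0,0]'
```

```text
clock: 8.1
eef_pos: [0.5808, 0.0267, 0.1247]
tool_rot: [-0.039, 0.999, 0.0, -0.0]
ft_force: [0.2, -1.5, -2.2]
grip_width: 0.0291
grasp_force: 60.6
clock: 8.43
eef_pos: [0.5812, 0.0267, 0.1224]
tool_rot: [-0.039, 0.999, -0.0, 0.0]
ft_force: [0.0, -0.1, -1.3]
grip_width: 0.0294
grasp_force: 60.7
```

```bash
python3 -m inch '[0,0,-1,0,0,0,0, 0,0,-1.5,0,0,0,0, 0,0,-1.5,0,0,0,0, 0,0,-1.5,0,0,0,0]'
python3 -m inch '[0,0,0,0,0,0,80, 0,0,0,0,0,0,80, 0,0,0,0,0,0,80, 0,0,0,0,0,0,80, 0,0,40,0,0,0,80, 0,0,80,0,0,0,80, -20,-40,110,0,0,0,80, -20,-60,130,0,0,0,80]'
python3 -m inch '[0,-20,0,0,0,0,80, 0,-20,0,0,0,0,80, 0,-20,0,0,0,0,80]'
python3 - <<'E'
from rectify import *
o=bot.get_obs();im=bot.camera("wrist");cv2.imwrite("pics/w4.png",im);W=cam("wrist",o);print(o["eef_pos"])
S,T=cam("scene"),cam("top");bot.camera("scene");bot.camera("top")
b=spots("wrist","bar_grip")+[0];u=spots("wrist","bar_under");print(b,u,spots("top","bar_grip"),spots("scene","bar_grip"))
for t,z in (("bar",.089),("bracket",.091)):
  for d in bot.silhouettes("wrist",t)[:2]: print(t,np.round(d["uv"]),*rect(W,d["mask"],z))
E
```

```text
clock: 8.77
eef_pos: [0.5812, 0.0267, 0.1223]
tool_rot: [-0.039, 0.999, -0.0, 0.001]
ft_force: [-2.5, -1.8, 6.5]
grip_width: 0.0289
grasp_force: 61.9
clock: 9.43
eef_pos: [0.5601, -0.0326, 0.252]
tool_rot: [-0.041, 0.999, -0.0, -0.0]
ft_force: [0.2, -0.2, 0.2]
grip_width: 0.0682
grasp_force: 0.0
clock: 9.68
eef_pos: [0.561, -0.0541, 0.2508]
tool_rot: [-0.038, 0.999, 0.0, 0.0]
ft_force: [-0.0, -0.2, 0.5]
grip_width: 0.0684
grasp_force: 0.0
[ 0.561  -0.0541  0.2508]
[([532.2, 216.4], 0.93), ([370.1, 219.9], 0.91), 0] [([358.4, 203.8], 0.87), ([518.6, 210.3], 0.82)] [([169.6, 301.4], 0.81), ([255.4, 194.1], 0.68)] [([430.5, 209.7], 0.91), ([287.8, 229.2], 0.56), ([374.4, 300.8], 0.56)]
bar [522. 215.] [564.7659 193.9267] [32.444732666015625, 117.87158966064453] 0.4723708
bracket [441. 189.] [567.6395  26.182 ] [63.163604736328125, 211.45106506347656] 1.6526169
```

View pics/w4.png

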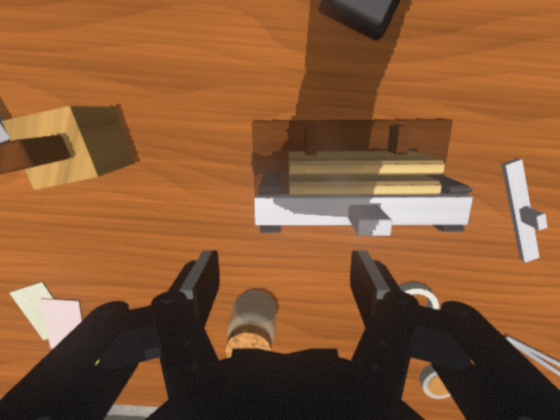

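The bar lies across both posts, from (255,212) to (470,212), with its block at (372,220). I'll check its height and move to the stand.

```bash
python3 - <<'E'
from rectify import *
W=cam("wrist")
a,b,c=(370.1,219.9),(255.4,194.1),(287.8,229.2)
for p in (tri((W,cam("top")),(a,b)),tri((W,cam("scene")),(a,c)),tri((cam("top"),cam("scene")),(b,c))): print(p,(p[:2]-O)@ax,(p[:2]-O)@ay)
E
python3 -m inch '[-5,-40,10,0,0,0,100, -10,-80,10,0,0,0.1,100, -15,-120,10,0,0,0.2,100, -20,-160,10,0,0,0.21,100, -20,-200,10,0,0,0.21,100, -20,-236,10,0,0,0.21,100, -20,-236,10,0,0,0.21,100, -20,-236,10,0,0,0.21,100]'
python3 -m inch '[0,0,0,0,0,0,100, 0,0,0,0,0,0,100]'
python3 - <<'E'
from rectify import *
o=bot.get_obs();im=bot.camera("wrist");cv2.imwrite("pics/w5.png",im);W=cam("wrist",o)
r=R.from_quat(o["tool_rot"]).as_matrix();print(o["eef_pos"],np.arctan2(r[1,1],r[0,1]))
s=spots("wrist","blade_grip");print(s,spots("wrist","stand"))
for q,_ in s: print(tri((W,cam("top")),(q,(374,205.2))),tri((W,cam("scene")),(q,(190.3,166.9))),plane(W,q,.103))
for t,z in (("stand",.078),("blade_grip",.128)):
  for d in bot.silhouettes("wrist",t)[:2]: print(t,np.round(d["uv"]),*rect(W,d["mask"],z))
E
```

```text
[0.5782 0.0322 0.1062] 0.0413795739666908 0.007444476662067302
[0.5788 0.0296 0.1096] 0.041855852418978275 0.00488234643540466
[0.578  0.0305 0.1089] 0.04105310305100308 0.005822596219698166
clock: 10.8
eef_pos: [0.5405, -0.291, 0.2598]
tool_rot: [-0.142, 0.99, 0.0, -0.0]
ft_force: [-0.1, 1.7, -0.1]
grip_width: 0.0849
grasp_force: 0.0
clock: 10.97
eef_pos: [0.5412, -0.2879, 0.2605]
tool_rot: [-0.144, 0.99, 0.0, -0.0]
ft_force: [0.6, 0.7, 0.0]
grip_width: 0.0853
grasp_force: 0.0
[ 0.5412 -0.2879  0.2605] 1.8606204395972497
[([285.4, 191.8], 0.73)] [([278.5, 170.9], 0.9), ([366.9, 341.6], 0.19)]
[ 0.5367 -0.2913  0.1411] [ 0.5398 -0.2855  0.1051] [[ 0.5417 -0.2869  0.103 ]]
stand [282. 171.] [ 536.5577 -288.9534] [70.7805404663086, 80.14024353027344] 0.2760242
stand [510. 243.] [531.4723 -25.9264] [32.65510559082031, 138.4301300048828] 1.6669687
blade_grip [284. 194.] [ 535.2534 -289.3972] [32.46735382080078, 36.03032684326172] 1.8604366
blade_grip [184.  64.] [ 473.2958 -392.8561] [38.27943801879883, 112.08712005615234] 0.3941364
```

View pics/w5.png

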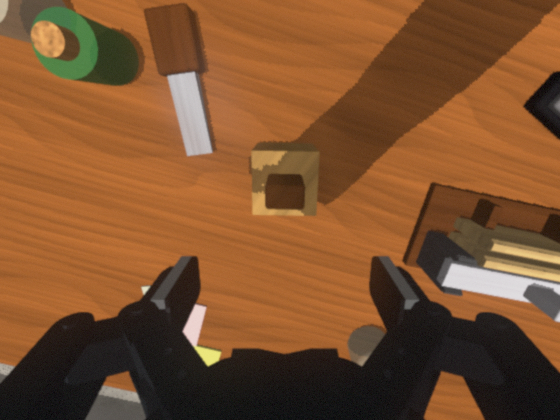

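The wrist view shows the handle at (264–305, 173–211) in the stand, square with the tool and 36 mm across the jaws. It is the smaller blade; the bigger one lies at (185,80). The bar is in its notches (z 0.106–0.110 at the grip point). Now I'll grasp the handle.

```bash
python3 -m inch '[0,0,-40,0,0,0,100, 0,0,-80,0,0,0,100, 0,0,-115,0,0,0,100, 0,0,-140,0,0,0,100, 0,0,-150,0,0,0,100, 0,0,-150,0,0,0,100, 0,0,-150,0,0,0,0, 0,0,-150,0,0,0,0]'
python3 -m inch '[0,0,0,0,0,0,0, 0,0,0,0,0,0,0, 0,0,0,0,0,0,0, 0,0,0,0,0,0,0, 0,0,0,0,0,0,0]'
python3 -m inch '[0,0,15,0,0,0,0, 0,0,30,0,0,0,0, 0,0,50,0,0,0,0, 0,0,75,0,0,0,0, 0,0,105,0,0,0,0, 0,0,130,0,0,0,0, 0,0,130,0,0,0,0, 0,0,130,0,0,0,0]'
python3 - <<'E'
from h import *
o=bot.get_obs();r=R.from_quat(o["tool_rot"]).as_matrix();print(o["eef_pos"],np.arctan2(r[1,1],r[0,1]))
E
```

```text
clock: 11.88
eef_pos: [0.5426, -0.2899, 0.113]
tool_rot: [-0.144, 0.99, -0.001, 0.002]
ft_force: [0.4, -0.2, 0.5]
grip_width: 0.0638
grasp_force: 0.0
clock: 12.3
eef_pos: [0.5422, -0.2897, 0.1129]
tool_rot: [-0.144, 0.99, -0.001, 0.002]
ft_force: [-0.1, 0.9, 6.5]
grip_width: 0.0355
grasp_force: 60.6
clock: 12.97
eef_pos: [0.5418, -0.2898, 0.2425]
tool_rot: [-0.144, 0.99, -0.001, 0.002]
ft_force: [0.3, 0.3, -2.0]
grip_width: 0.0355
grasp_force: 60.0
[ 0.5418 -0.2898  0.2425] 1.8588681973390417
```

```bash
python3 -m inch '[1,40,10,0,0,-0.05,0, 2,80,10,0,0,-0.1,0, 3,120,10,0,0,-0.15,0, 4,160,10,0,0,-0.21,0, 5,200,10,0,0,-0.21,0, 6,240,5,0,0,-0.21,0, 6,270,-5,0,0,-0.21,0, 6,287,-20,0,0,-0.21,0]'
python3 -m inch '[0,0,0,0,0,0,0, 0,0,0,0,0,0,0, 0,0,0,0,0,0,0, 0,0,0,0,0,0,0, 0,0,0,0,0,0,0]'
python3 - <<'E'
from rectify import *
o=bot.get_obs();im=bot.camera("wrist");cv2.imwrite("pics/w6.png",im);W=cam("wrist",o)
r=R.from_quat(o["tool_rot"]).as_matrix();print(o["eef_pos"],r[:,2],np.arctan2(r[1,1],r[0,1]),o["ft_force"])
p=o["eef_pos"][:2]-O;print("tcp local",p@ax,p@ay)
s=spots("wrist","blade_tip");print(s,spots("wrist","blade_grip"))
for q,_ in s:
  P=plane(W,q,o["eef_pos"][2]-.1049)[0][:2]-O;print(P@ax,P@ay)
bot.camera("scene");bot.camera("top");print(spots("scene","blade_tip"),spots("top","blade_tip"))
cv2.imwrite("pics/w6c.png",cv2.resize(im[100:320,130:500],None,fx=2.1,fy=2.1,interpolation=3))
E
```

```text
clock: 13.63
eef_pos: [0.5463, 0.0013, 0.2195]
tool_rot: [-0.041, 0.999, 0.001, -0.0]
ft_force: [0.0, -0.7, -1.7]
grip_width: 0.0355
grasp_force: 60.6
clock: 14.05
eef_pos: [0.5473, -0.0035, 0.2209]
tool_rot: [-0.038, 0.999, -0.0, 0.0]
ft_force: [0.6, 0.2, -2.1]
grip_width: 0.0352
grasp_force: 60.5
[ 0.5473 -0.0035  0.2209] [ 0.0008 -0.0002 -1.    ] 1.647028019147005 [ 0.5563  0.197  -2.0618]
tcp local 0.007795105243070729 -0.025672173504102284
[([286.2, 208.0], 0.6), ([40.3, 151.1], 0.27)] [([283.4, 267.1], 0.65)]
0.0077278114239070165 -0.02431901236999909
-0.03857361369954889 -0.2121579605714324
[([164.0, 172.8], 0.59), ([282.5, 208.6], 0.58)] [([400.5, 207.4], 0.85)]
```

View pics/w6c.png

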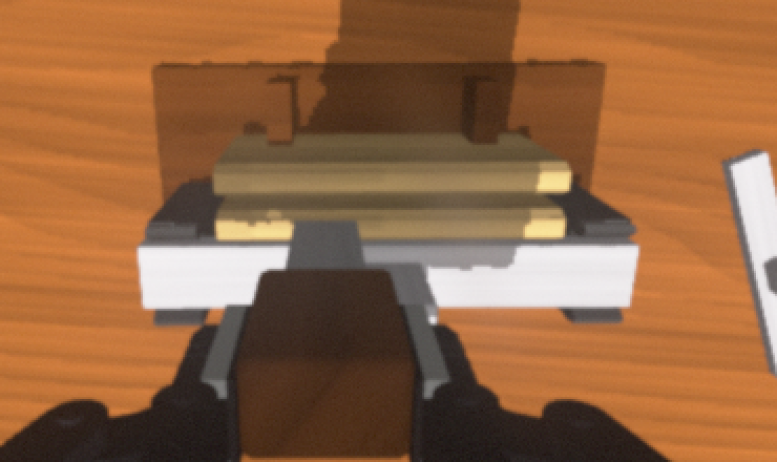

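```bash
python3 - <<'E'
from rectify import *
o=bot.get_obs();o["eef_pos"]=np.array([.5473,-.0035,.2209]);W=cam("wrist",o)
im=cv2.imread("pics/w6.png").astype(int).mean(2)
for c in (250,392): print(c,[(r,int(im[r,c])) for r in range(168,222)])
for rows in range(176,220,4):
  P=plane(W,(390,rows),.09)[0][:2]-O;print(rows,round(P@ax*1000,1),end="; ")
print()
for rows in (204,206,208):
  P=plane(W,(286,rows),.116)[0][:2]-O;print(rows,P@ax*1000)
E
```

```text
250 [(168, 87), (169, 88), (170, 84), (171, 82), (172, 84), (173, 82), (174, 82), (175, 79), (176, 82), (177, 90), (178, 102), (179, 104), (180, 102), (181, 102), (182, 107), (183, 117), (184, 119), (185, 122), (186, 125), (187, 126), (188, 128), (189, 130), (190, 128), (191, 115), (192, 99), (193, 90), (194, 86), (195, 81), (196, 79), (197, 81), (198, 83), (199, 87), (200, 101), (201, 109), (202, 105), (203, 103), (204, 105), (205, 114), (206, 127), (207, 151), (208, 188), (209, 198), (210, 202), (211, 204), (212, 199), (213, 182), (214, 136), (215, 109), (216, 125), (217, 179), (218, 226), (219, 234), (220, 236), (221, 238)]
392 [(168, 79), (169, 76), (170, 79), (171, 77), (172, 77), (173, 78), (174, 76), (175, 79), (176, 95), (177, 126), (178, 140), (179, 142), (180, 140), (181, 156), (182, 188), (183, 200), (184, 203), (185, 204), (186, 207), (187, 208), (188, 209), (189, 204), (190, 184), (191, 138), (192, 83), (193, 56), (194, 61), (195, 68), (196, 75), (197, 77), (198, 92), (199, 119), (200, 140), (201, 143), (202, 135), (203, 133), (204, 160), (205, 191), (206, 201), (207, 205), (208, 206), (209, 207), (210, 210), (211, 208), (212, 198), (213, 150), (214, 114), (215, 106), (216, 134), (217, 196), (218, 229), (219, 237), (220, 239), (221, 239)]
176 -12.9; 180 -9.3; 184 -5.7; 188 -2.1; 192 1.6; 196 5.3; 200 9.0; 204 12.8; 208 16.6; 212 20.4; 216 24.3; 
204 4.284485692199752
206 5.985702700982478
208 7.69433562417995
```

The tip spans local x of about 5.7–8.7 and the gap is about 4–10, so the blade is centred in the lead-in. I'll descend in steps and watch the force.

```bash
python3 -m inch '[0,0,-8,0,0,0,0, 0,0,-16,0,0,0,0, 0.5,0,-24,0,0,0,0, 0.5,0,-30,0,0,0,0, 0.5,0,-35,0,0,0,0, 0.5,0,-40,0,0,0,0, 0.5,0,-40,0,0,0,0, 0.5,0,-40,0,0,0,0]'
python3 -m inch '[0.3,0,-3,0,0,0,0, 0.5,0,-6,0,0,0,0, 0.5,0,-10,0,0,0,0, 0.5,0,-10,0,0,0,0, 0.5,0,-10,0,0,0,0]'
```

```text
clock: 15.07
eef_pos: [0.5473, -0.0022, 0.1802]
tool_rot: [-0.039, 0.999, 0.0, -0.0]
ft_force: [-1.0, -0.3, -2.3]
grip_width: 0.0354
grasp_force: 60.5
clock: 15.48
eef_pos: [0.5477, -0.0022, 0.1703]
tool_rot: [-0.039, 0.999, 0.0, -0.0]
ft_force: [0.1, -0.2, -2.1]
grip_width: 0.0354
grasp_force: 60.5
```

```bash
python3 -m inch '[0.2,0,-3,0,0,0,0, 0.3,0,-5,0,0,0,0, 0.5,0,-8,0,0,0,0, 0.5,0,-8,0,0,0,0, 0.5,0,-8,0,0,0,0]'
python3 -m inch '[0.2,0,-2,0,0,0,0, 0.3,0,-5,0,0,0,0, 0.4,0,-6,0,0,0,0, 0.4,0,-6,0,0,0,0, 0.4,0,-6,0,0,0,0]'
```

```text
clock: 15.9
eef_pos: [0.5484, -0.0022, 0.1623]
tool_rot: [-0.039, 0.999, 0.0, -0.0]
ft_force: [-0.1, -0.4, -1.4]
grip_width: 0.0352
grasp_force: 60.6
clock: 16.32
eef_pos: [0.5485, -0.0022, 0.1562]
tool_rot: [-0.039, 0.999, 0.0, -0.0]
ft_force: [-0.7, 0.0, -2.3]
grip_width: 0.0351
grasp_force: 60.6
```

```bash
python3 -m inch '[0.2,0,-2,0,0,0,0, 0.3,0,-4,0,0,0,0, 0.3,0,-4,0,0,0,0, 0.3,0,-4,0,0,0,0]'
python3 -m inch '[0.2,0,-2,0,0,0,0, 0.3,0,-3,0,0,0,0, 0.3,0,-3,0,0,0,0, 0.3,0,-3,0,0,0,0]'
```

```text
clock: 16.65
eef_pos: [0.5489, -0.0023, 0.1522]
tool_rot: [-0.039, 0.999, -0.0, -0.0]
ft_force: [-1.7, -0.2, -2.7]
grip_width: 0.0356
grasp_force: 60.7
clock: 16.98
eef_pos: [0.5493, -0.0023, 0.1494]
tool_rot: [-0.039, 0.999, -0.0, -0.0]
ft_force: [-2.2, -0.9, -0.7]
grip_width: 0.0352
grasp_force: 60.8
```

```bash
python3 -m inch '[0,0,-1,0,0,0,0, 0,0,-2,0,0,0,0, 0,0,-2,0,0,0,0, 0,0,-2,0,0,0,0]'
python3 -m inch '[0,0,-1,0,0,0,0, 0,0,-2,0,0,0,0, 0,0,-2,0,0,0,0, 0,0,-2,0,0,0,0]'
```

```text
clock: 17.32
eef_pos: [0.5492, -0.0023, 0.1475]
tool_rot: [-0.039, 0.999, -0.0, -0.0]
ft_force: [-3.6, 0.2, 0.3]
grip_width: 0.0353
grasp_force: 60.8
clock: 17.65
eef_pos: [0.5491, -0.0023, 0.1456]
tool_rot: [-0.039, 0.999, -0.0, -0.0]
ft_force: [-4.2, 0.1, 1.8]
grip_width: 0.0353
grasp_force: 61.0
```

```bash
python3 -m inch '[-0.3,0,0,0,0,0,0, -0.6,0,0,0,0,0,0, -0.6,0,0,0,0,0,0, -0.6,0,0,0,0,0,0]'
python3 -m inch '[-0.3,0,0,0,0,0,0, -0.6,0,0,0,0,0,0, -0.6,0,0,0,0,0,0, -0.6,0,0,0,0,0,0]'
```

```text
clock: 17.98
eef_pos: [0.549, -0.0023, 0.1456]
tool_rot: [-0.039, 0.999, -0.0, 0.0]
ft_force: [-3.5, -0.7, 0.5]
grip_width: 0.0354
grasp_force: 61.0
clock: 18.32
eef_pos: [0.5488, -0.0023, 0.1456]
tool_rot: [-0.039, 0.999, -0.0, 0.001]
ft_force: [-2.3, -1.2, -0.2]
grip_width: 0.0352
grasp_force: 60.8
```

```bash
python3 -m inch '[-0.4,0,0,0,0,0,0, -0.8,0,0,0,0,0,0, -0.8,0,0,0,0,0,0, -0.8,0,0,0,0,0,0]'
python3 -m inch '[-0.2,0,-1,0,0,0,0, -0.4,0,-2,0,0,0,0, -0.4,0,-2,0,0,0,0, -0.4,0,-2,0,0,0,0]'
```

```text
clock: 18.65
eef_pos: [0.5485, -0.0023, 0.1457]
tool_rot: [-0.039, 0.999, -0.0, 0.001]
ft_force: [2.5, -1.4, -4.7]
grip_width: 0.0354
grasp_force: 60.5
clock: 18.98
eef_pos: [0.5485, -0.0022, 0.1451]
tool_rot: [-0.039, 0.999, -0.0, 0.002]
ft_force: [2.0, -0.8, 5.3]
grip_width: 0.0353
grasp_force: 61.5
```

```bash
python3 -m inch '[0.3,0,0,0,0,0,0, 0.3,0,-0.5,0,0,0,0, 0.3,0,-0.5,0,0,0,0, 0.3,0,-0.5,0,0,0,0, 0.3,0,-0.5,0,0,0,0]'
python3 -m inch '[0,0,0,0,0,0,0, 0,0,0,0,0,0,0, 0,0,0,0,0,0,0, 0,0,0,0,0,0,0, 0,0,0,0,0,0,0, 0,0,0,0,0,0,0]'
```

```text
clock: 19.4
eef_pos: [0.5485, -0.0021, 0.1448]
tool_rot: [-0.039, 0.999, 0.0, 0.002]
ft_force: [0.4, -0.8, 8.6]
grip_width: 0.035
grasp_force: 61.8
clock: 19.9
eef_pos: [0.5485, -0.0022, 0.1448]
tool_rot: [-0.039, 0.999, -0.0, 0.002]
ft_force: [1.3, 0.0, 6.9]
grip_width: 0.0354
grasp_force: 61.8
```

The push is snug at about 9 N, sideways forces balance, and the pose is steady. I'll do a final numeric check of the bar and hand in.

```bash
python3 - <<'E'
from rectify import *
o=bot.get_obs();C={c:(cam(c,o) if c=="wrist" else cam(c)) for c in ("wrist","top","scene")}
for c in C: bot.camera(c)
u={c:spots(c,"bar_grip") for c in C};print(u)
for d in bot.silhouettes("wrist","bracket")[:1]: print(*rect(C["wrist"],d["mask"],.091))
for d in bot.silhouettes("wrist","bar")[:3]: print(np.round(d["uv"]),*rect(C["wrist"],d["mask"],.089))
for t in ("jar","tape","punch"): print(t,spots("scene",t)[:1])
o=bot.get_obs();print(o["ft_force"],o["ft_torque"],R.from_quat(o["tool_rot"]).as_matrix()[:,2])
E
```

```text
{'wrist': [], 'top': [([179.7, 197.6], 0.88), ([167.8, 302.2], 0.86)], 'scene': [([286.2, 227.8], 0.75), ([433.2, 210.2], 0.7), ([374.4, 300.7], 0.59)]}
[562.7227  26.1242] [68.60018920898438, 212.30221557617188] 1.6312733
[546. 242.] [553.1039 175.0877] [18.31293296813965, 105.10271453857422] 0.471008
[388. 270.] [590.5789  27.7157] [67.1515884399414, 219.41802978515625] 1.6492786
jar [([203.7, 291.7], 0.84)]
tape [([293.7, 329.8], 0.76)]
punch [([321.8, 197.4], 0.8)]
[ 0.332  -0.4115  7.2048] [-0.1916 -0.1968  0.1059] [ 0.0035  0.0001 -1.    ]
```

```bash
python3 -c "
from workcell import bot
print(bot.job_done())"
```

```text
the job is handed in; nothing more can be done
None
```

I handed the job in with the bar let go in both notches and the blade held upright and snug between the boards at about 9 N of downward push. The jar, tape ring and hole punch show no sign of having moved in the last camera check; the hand-in gave no verdict.

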